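Load a sauce pot into the spring dispenser

ROBOT

A 7-joint arm with a two-finger parallel gripper is mounted at the origin on a cart in front of the work surface, level with it; the furniture and walls round the work are solid. World frame = base frame: x ahead of the robot, y to its left, z up, the work surface at z = 0. Lengths are in m, angles in degrees, forces in N, time in s.
With the tool pointing down it reaches from about 0.425 to 0.875 m from the base axis. Payload 4.7 kg.
Tool frame: the origin (TCP) lies at the very end of the fingers, on their centre line; the grasp point (between the pads) lies 19 mm behind it; z points along the fingers, y is the line along which they close (so a half turn about z gives the same grasp; the last joint's range is limited). The gripper opens to 87 mm and grips with 3 to 60 N. Pads are 19 mm wide; open, the fingers measure 117 mm over their backs; the gripper's body (75 mm by 190 mm) begins 51 mm behind the grasp point.
Start: joints at [-69.666, 18.392, -4.016, 83.108, 1.295, 78.541, -3.26], TCP at [0.217, 0.613, 0.186] pointing down, gripper open.
Joint ranges: [-163.93, 163.93], [-17.29, 119.83], [-79.2, 71.16], [3.27, 140.29], [-89.18, 269.18], [5.43, 117.66], [-154.24, 154.24]. Speed limits (degrees/s): [147.25, 147.25, 180, 180, 180, 180, 180].

INTERFACE

Orientations are given as [roll, pitch, yaw] about the fixed x, y, z axes, in that order (R = Rz(yaw) Ry(pitch) Rx(roll)).
In Python, from cell import get_obs, eyes, env gives the robot as it stands.
- The arm moves only by the tool servo_tool, never from a script. Its argument "series" is a list that holds one entry, the list of rows, each a list of 7 numbers: the shift along the tool's x, y, z in units of 300 mm (1.0 is 300 mm), then the turn, a rotation vector about the tool's x, y, z in units of pi rad (1.0 is pi rad), then the opening, from 0 (shut) to 1 (fully open). In form: [[[tx, ty, tz, wx, wy, wz, gripper], ...]]. A call has 1 to 12 rows; each row is the pose to reach, as a shift and turn from the pose commanded when the call began, along the tool's axes at that moment, turning the shorter way round; what a row does not reach only later rows make up. A row lasts 1/12 s, in which the tool goes at most 41.7 mm and 7.16 degrees, less where a joint would pass 70% of its speed; a pose out of reach is approached as far as the arm can. A call with a number of a shift or a turn outside -1 to 1 is refused whole. A call with a gripper value outside its range is refused whole. The fingers move at their own pace and stop on an object; "grip_force" is the grip in N (left out, the last holds). Time passes only in rows, so rows that repeat a pose let the fingers close. It gives the time, the measured TCP pose, the force, the opening and the grip force at its end, in the units of the state.
- get_obs(): the state, without advancing time (a new reading comes with each control period).
- eyes.read_camera(name): name is "scene" or "top" or "wrist"; returns a dict with "frame" (400x640x3 uint8, red, green, blue), "depth" (400x640 float32, m along the optical axis (not along the pixel's ray), 0 where there is no reading), "fx", "fy", "cx", "cy" (pixels), "distortion" ([k1, k2, p1, p2, k3] as OpenCV has them; the pictures are not rectified), "origin" and "rotation" of the camera in the world; the wrist camera has in their place "mount" (4x4, takes a point from camera to tool coordinates, whose origin is the TCP and whose axes are the flange's). Camera axes: x right, y down, z forward; pixel columns grow to the right and rows downward; lengths in m; the calibration is good to about 2 mm. A picture is of the moment at which its call begins: read the wrist's pose just before it.
- env.sign_off(): hands the job in; it is judged then, once.
The state is a dict: "time_s": time; "qpos": joint angles; "joint_velocities": joint speeds; "effort": joint torques, N m; "tool_pos": TCP position; "tool_rot": TCP orientation; "force": force on the tool from outside, world axes, zero at the start; "wrist_torque": the same for the moment, N m; "grip_width": finger opening in m; "grasp_force": force on a finger pad.
Only numpy, scipy, OpenCV 4.12 (cv2) and the standard library are available. Lean on these libraries where they do the work, as an engineer would, in place of code of your own. Each camera call takes 0.05 s, during which the arm holds its last target. There are 200 camera calls.

TASK

Load the red-lidded sauce pot that stands on the worktop into the spring dispenser: stand it upright on the red-lidded pot already in there, then push it down until its lid is level with the dispenser's mouth, and let go. Leave the yellow-lidded and green-lidded pots where they stand.

Things in the scene. Friction and masses are not known exactly. Their poses are not given: they have to be found in the camera images.
- red_pot: white ceramic sauce pot, upright plain cylinder 58 mm in diameter and 44 mm high, closed by a fixed flat red lid (the top 12 mm). Origin: centre of its underside; z up. About 0.25 kg, loose on the worktop. The pot to load; graspable across its diameter from above with any yaw. (Another pot just like it is already in the dispenser.)
- yellow_pot: white ceramic sauce pot, upright plain cylinder 58 mm in diameter and 44 mm high, closed by a fixed flat yellow lid (the top 12 mm). Origin: centre of its underside; z up. About 0.25 kg, loose on the worktop. A bystander.
- green_pot: white ceramic sauce pot, upright plain cylinder 58 mm in diameter and 44 mm high, closed by a fixed flat green lid (the top 12 mm). Origin: centre of its underside; z up. About 0.25 kg, loose on the worktop. A bystander.
- dispenser_mouth (a point): Centre of the dispenser's round mouth, at its upper edge, 125 mm above the worktop; z up. Fixed steel cage: dark base 112 mm across, six rods, on top a collar 100 mm across that narrows like a funnel from 90 mm to a 72 mm bore 10 mm down. The red-lidded pot inside has its lid 8 mm below the mouth, so a pot set on it first stands 36 mm proud of the mouth.
- platform (a joint): Spring-loaded platform in the dispenser, under the pots: 0 = up (start), 0.036 m = down on a firm stop, where the upper of two pots has its lid level with the mouth. It does not sink under the pots' weight; push it straight down, with about 4 N at first and 8 N at the end. Its stiff slide keeps it where it was pushed: it does not spring back.
Mind the look-alikes: they are no part of the job. What is shaped like the red_pot but blue is not meant.

How it is judged:
By the outcome, as a careful person would: the job done as asked, in the order asked, and still so for the second after the job is handed in, with the robot touching nothing.
It also fails if it takes over 40 s, if anything falls off the work surface, if the arm or the gripper's body presses on something with over 40 N, if the wrist force passes 120 N, or if a joint passes its speed limit or range.

## Working session

There is one attempt and no reset: what is moved stays moved. The work goes in short steps, Python scripts to look and compute and a tool call to move; the robot and the scene stay as the last step left them, time stands still between calls to the robot, and variables do not carry over. Pictures are saved under pics/ and viewed, at most 13 in all, crops included, and the job is handed in when it is done.

Besides the shell and the picture viewer there is one more tool, called after "Request:" by a JSON object that holds its "api" and its "payload". servo_tool: Moves the arm, as the interface text tells. Shifts and turns lie within -1 to 1; 1 stands for 300 mm of shift or pi rad of turn. Its arguments: {"type":"object","properties":{"series":{"type":"array"},"grip_force":{"type":"number"}},"required":["series"]}

```bash
ls; mkdir -p pics; python3 - <<'E'
from cell import get_obs, eyes, env
import cv2,numpy as np,pickle
o=get_obs();print({k:np.round(o[k],3) for k in ('time_s','tool_pos','tool_rot','force','grip_width')})
ims=[]
for n in('scene','top'):
    c=eyes.read_camera(n);pickle.dump(c,open(n+'.pkl','wb'));print(n,c['fx'],c['origin'],c['distortion'])
    cv2.imwrite(f'pics/{n}0.png',c['frame'][:,:,::-1])
E
```

```text
pics
{'time_s': np.float64(0.0), 'tool_pos': array([0.217, 0.612, 0.185]), 'tool_rot': array([-1.79893e+02,  5.00000e-03,  1.60477e+02]), 'force': array([0.493, 1.001, 0.219]), 'grip_width': np.float64(0.087)}
scene 407.09536602620466 [-0.01900231 -0.58070647  0.80503867] [-0.0205026  0.         0.         0.         0.       ]
top 363.1362229522007 [ 0.29124242 -0.02194559  0.93623198] [-0.04026553  0.          0.          0.          0.        ]
```

View pics/top0.png

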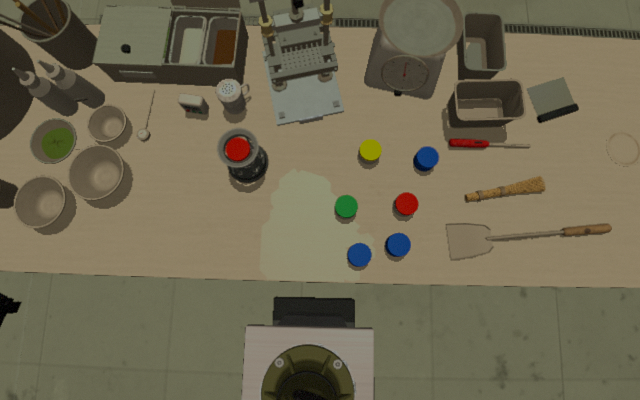

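View pics/scene0.png

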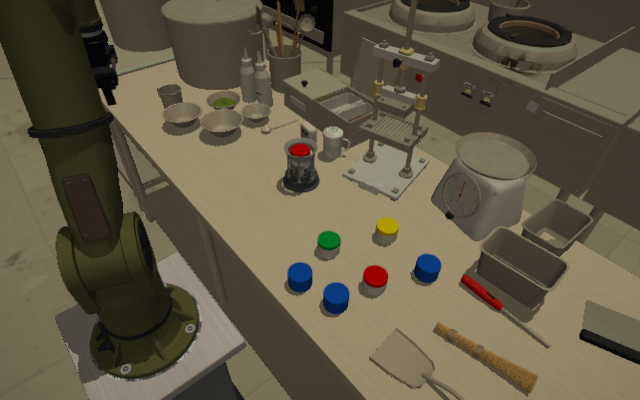

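Top view: red-lidded pot on the worktop at (406,204), red lid in the dispenser at (238,150), yellow (370,150), green (346,207), and blue look-alikes at (427,158), (398,245) and (359,255). The scene view shows the worktop red pot at (375,277). The other red object, at (469,143), is a knife handle. The one that fits is (406,204): round, red-lidded and standing free. I'll measure it and confirm in a crop.

```bash
cat > h.py <<'E'
import cv2,numpy as np
def K(c): return np.array([[c['fx'],0,c['cx']],[0,c['fy'],c['cy']],[0,0,1.]])
def pose(c,o=None):
    if 'mount' not in c: return np.array(c['rotation']),np.array(c['origin'])
    from scipy.spatial.transform import Rotation as R
    T=np.eye(4);T[:3,:3]=R.from_euler('xyz',o['tool_rot'],degrees=True).as_matrix();T[:3,3]=o['tool_pos'];T=T@np.array(c['mount'])
    return T[:3,:3],T[:3,3]
def plane(c,uv,z,o=None):
    Rm,t=pose(c,o)
    p=cv2.undistortPoints(np.array(uv,float).reshape(-1,1,2),K(c),np.array(c['distortion'])).reshape(-1,2)
    d=np.c_[p,np.ones(len(p))]@Rm.T
    return t+d*((z-t[2])/d[:,2])[:,None]
def blobs(c,col,amin=60):
    h=cv2.cvtColor(c['frame'],cv2.COLOR_RGB2HSV)
    rng={'red':[(0,6),(174,180)],'yellow':[(25,34)],'green':[(55,80)]}[col]
    m=sum(cv2.inRange(h,(a,150,80),(b,255,255)) for a,b in rng)
    return [k for k in cv2.findContours(m.astype(np.uint8),0,cv2.CHAIN_APPROX_NONE)[0] if cv2.contourArea(k)>amin]
def circ(c,k,z,o=None):
    P=plane(c,k,z,o);(x,y),r=cv2.minEnclosingCircle(P[:,:2].astype(np.float32));return np.round([x,y,r],4)
E
python3 - <<'E'
from h import *;import pickle
for n in('top','scene'):
    c=pickle.load(open(n+'.pkl','rb'))
    for col in('red','yellow','green'):
        for k in blobs(c,col): 
            b=cv2.boundingRect(k);print(n,col,b,'z.044',circ(c,k,.044),'z.117',circ(c,k,.117))
c=pickle.load(open('top.pkl','rb'))
f=c['frame'][:,:,::-1]
a=cv2.resize(f[110:200,190:300],None,fx=5,fy=5,interpolation=2)[:450,:400];b=cv2.resize(f[130:270,330:450],None,fx=3.3,fy=3.3,interpolation=2)[:450,:396]
cv2.imwrite('pics/crop1.png',np.hstack([a,b]))
# collar from depth
D=c['depth'];R,t=pose(c)
v,u=np.mgrid[115:200,195:290];d=D[115:200,195:290]
p=cv2.undistortPoints(np.c_[u.ravel(),v.ravel()].astype(float).reshape(-1,1,2),K(c),np.array(c['distortion'])).reshape(-1,2)
P=(np.c_[p,np.ones(len(p))]*d.ravel()[:,None])@R.T+t
s=P[(abs(P[:,2]-.125)<.006)&(d.ravel()>0)];print(len(s),s.mean(0),s.min(0),s.max(0),cv2.minEnclosingCircle(s[:,:2].astype(np.float32)))
E
```

```text
Traceback (most recent call last):
  File "h.py", line 19, in circ
    P=plane(c,k,z,o);(x,y),r=cv2.minEnclosingCircle(P[:,:2].astype(np.float32));return np.round([x,y,r],4)
  File "h.py", line 12, in plane
    return t+d*((z-t[2])/d[:,2])[:,None]
                         ~^^^^^
IndexError: too many indices for array: array is 1-dimensional, but 2 were indexed
```

```bash
python3 - <<'E'
import pickle
for n in('top','scene'):print(pickle.load(open(n+'.pkl','rb'))['rotation'])
E
sed -i "s/return np.array(c\['rotation'\]),np.array(c\['origin'\])/return RR(c['rotation']),np.array(c['origin'])/; 1a from scipy.spatial.transform import Rotation as _R\ndef RR(e): return _R.from_euler('xyz',e,degrees=True).as_matrix()" h.py
cat > m.py <<'E'
from h import *;import pickle
for n in('top','scene'):
    c=pickle.load(open(n+'.pkl','rb'))
    for col in('red','yellow','green'):
        for k in blobs(c,col): 
            b=cv2.boundingRect(k);print(n,col,b,'z.044',circ(c,k,.044),'z.117',circ(c,k,.117))
c=pickle.load(open('top.pkl','rb'))
f=c['frame'][:,:,::-1]
a=cv2.resize(f[110:200,190:300],None,fx=5,fy=5,interpolation=2)[:450,:400];b=cv2.resize(f[130:270,330:450],None,fx=3.3,fy=3.3,interpolation=2)[:450,:396]
cv2.imwrite('pics/crop1.png',np.hstack([a,b]))
D=c['depth'];R,t=pose(c)
v,u=np.mgrid[115:200,195:290];d=D[115:200,195:290]
p=cv2.undistortPoints(np.c_[u.ravel(),v.ravel()].astype(float).reshape(-1,1,2),K(c),np.array(c['distortion'])).reshape(-1,2)
P=(np.c_[p,np.ones(len(p))]*d.ravel()[:,None])@R.T+t
s=P[(abs(P[:,2]-.125)<.006)&(d.ravel()>0)];print(len(s),s.mean(0),s.min(0),s.max(0),cv2.minEnclosingCircle(s[:,:2].astype(np.float32)))
E
python3 m.py
```

```text
[-1.68836057e+02  8.80292804e-02 -8.84854290e+01]
[-132.99055547   -0.8606841   -40.04056457]
top red (396, 192, 22, 23) z.044 [ 0.4614 -0.2332  0.0288] z.117 [ 0.4475 -0.2159  0.0264]
top red (450, 139, 39, 8) z.044 [ 0.6261 -0.4004  0.0504] z.117 [ 0.5987 -0.3695  0.0463]
top red (225, 137, 25, 24) z.044 [0.5935 0.2006 0.0324] z.117 [0.5688 0.1824 0.0298]
top yellow (359, 139, 23, 22) z.044 [ 0.5998 -0.1421  0.0295] z.117 [ 0.5746 -0.1323  0.0271]
top green (335, 196, 22, 21) z.044 [ 0.4501 -0.0813  0.0275] z.117 [ 0.4371 -0.0764  0.0252]
scene red (462, 275, 42, 35) z.044 [ 0.6126 -0.42    0.0527] z.117 [ 0.5521 -0.4354  0.0477]
scene red (363, 265, 25, 23) z.044 [ 0.4563 -0.2367  0.0318] z.117 [ 0.4107 -0.2697  0.0288]
scene red (290, 143, 20, 14) z.044 [0.6295 0.2599 0.0357] z.117 [0.5673 0.1793 0.0323]
scene yellow (377, 218, 22, 16) z.044 [ 0.5986 -0.1452  0.0296] z.117 [ 0.5394 -0.187   0.0268]
scene green (318, 231, 22, 17) z.044 [ 0.4489 -0.0847  0.0277] z.117 [ 0.404  -0.1323  0.0251]
631 [0.57301326 0.18339542 0.12305053] [0.52256363 0.13356358 0.11900077] [0.61984171 0.22894452 0.12903146] ((0.5705188512802124, 0.1802361160516739), 0.049660950899124146)
```

View pics/crop1.png

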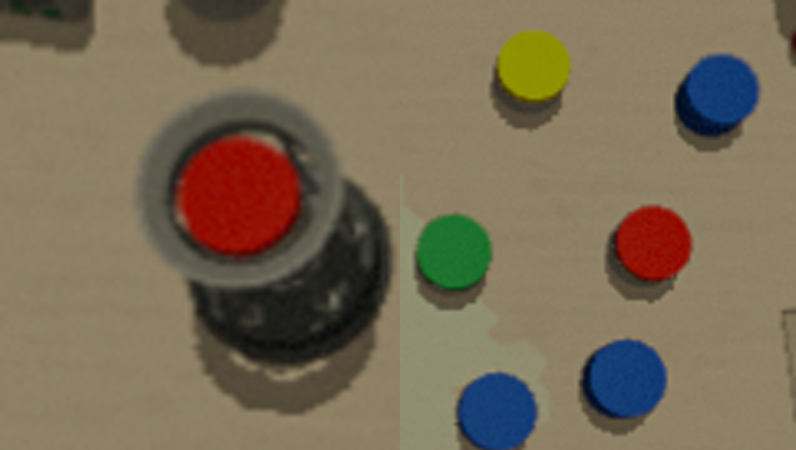

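The crop confirms it: a round red lid on a loose pot at (406,204). It measures (0.461, -0.234) with radius 29 mm at z=0.044, and both views agree within about 5 mm. The dispenser mouth is at about (0.570, 0.181). I'll set out, keeping the yaw as it is.

Request:
{"api": "servo_tool", "payload": {"series": [[[-0.95,-0.55,0,0,0,0,1],[-0.95,-0.55,0,0,0,0,1],[-0.95,-0.55,0,0,0,0,1],[-0.95,-0.55,0,0,0,0,1],[-0.95,-0.55,0,0,0,0,1],[-0.95,-0.55,0,0,0,0,1],[-0.95,-0.55,0,0,0,0,1],[-0.95,-0.55,0,0,0,0,1],[-0.95,-0.55,0,0,0,0,1]]]}}

```text
time_s: 0.85
tool_pos: [0.4377, 0.3526, 0.1859]
tool_rot: [-179.8, 0.3, 159.7]
force: [0.1, -0.8, -1.0]
grip_width: 0.0871
grasp_force: 0.0
```

Request:
{"api": "servo_tool", "payload": {"series": [[[-0.57,-0.9,0,0,0,0,1],[-0.57,-0.9,0,0,0,0,1],[-0.57,-0.9,0,0,0,0,1],[-0.57,-0.9,0,0,0,0,1],[-0.57,-0.9,0,0,0,0,1],[-0.57,-0.9,0,0,0,0,1],[-0.57,-0.9,0,0,0,0,1],[-0.57,-0.9,0,0,0,0,1],[-0.57,-0.9,0,0,0,0,1],[-0.57,-0.9,0,0,0,0,1]]]}}

```text
time_s: 1.68
tool_pos: [0.5017, 0.0486, 0.1858]
tool_rot: [180.0, -0.0, 160.2]
force: [0.9, 1.0, -0.7]
grip_width: 0.0869
grasp_force: 0.0
```

Request:
{"api": "servo_tool", "payload": {"series": [[[-0.19,-0.93,0.15,0,0,0,1],[-0.19,-0.93,0.15,0,0,0,1],[-0.19,-0.93,0.15,0,0,0,1],[-0.19,-0.93,0.15,0,0,0,1],[-0.19,-0.93,0.15,0,0,0,1],[-0.19,-0.93,0.15,0,0,0,1],[-0.19,-0.93,0.15,0,0,0,1],[-0.19,-0.93,0.15,0,0,0,1],[-0.19,-0.93,0.15,0,0,0,1],[-0.19,-0.93,0.15,0,0,0,1]]]}}

```text
time_s: 2.52
tool_pos: [0.4629, -0.2295, 0.1406]
tool_rot: [179.9, -0.0, 160.6]
force: [-0.1, 0.7, -0.9]
grip_width: 0.087
grasp_force: 0.0
```

```bash
cat > w.py <<'E'
import sys
from h import *;from cell import get_obs,eyes
o=get_obs();c=eyes.read_camera('wrist');print(np.round(o['tool_pos'],4),np.round(o['tool_rot'],2),o['force'].__repr__(),o['grip_width'])
R=RR(o['tool_rot'])
for z in map(float,sys.argv[2:]):
    for k in blobs(c,'red'):
        r=circ(c,k,z,o);t=R.T@(np.array([r[0],r[1],o['tool_pos'][2]])-o['tool_pos']);print(z,cv2.boundingRect(k),r,'shift mm tool',np.round(t*1000,1))
cv2.imwrite(f'pics/{sys.argv[1]}.png',c['frame'][:,:,::-1])
E
python3 w.py w1 .044
```

```text
[ 0.4629 -0.2295  0.1406] [ 1.7994e+02 -5.0000e-02  1.6061e+02] array([-0.07520955,  0.66181432, -0.94782175]) 0.08704479383577676
0.044 (188, 351, 80, 28) [ 0.6079 -0.3886  0.0449] shift mm tool [-189.6 -101.9   -0.3]
0.044 (285, 159, 63, 63) [ 0.4586 -0.2351  0.0289] shift mm tool [ 2.2 -6.7 -0. ]
```

View pics/w1.png

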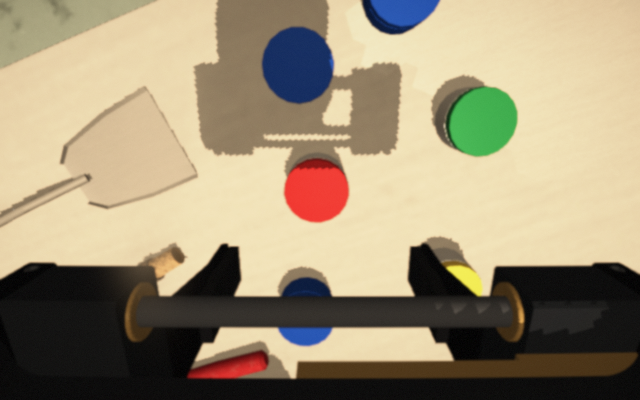

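The wrist view shows the red lid at (316,190) between the finger columns (about 230 and 415), with free space at both finger spots. A shift of (2, -6.7) mm centres it; then I go down to TCP z of about 16 mm and grip.

Request:
{"api": "servo_tool", "payload": {"series": [[[0.007,-0.022,0.05,0,0,0,1],[0.007,-0.022,0.15,0,0,0,1],[0.007,-0.022,0.25,0,0,0,1],[0.007,-0.022,0.33,0,0,0,1],[0.007,-0.022,0.38,0,0,0,1],[0.007,-0.022,0.415,0,0,0,1],[0.007,-0.022,0.415,0,0,0,1],[0.007,-0.022,0.415,0,0,0,0.5],[0.007,-0.022,0.415,0,0,0,0.5],[0.007,-0.022,0.415,0,0,0,0.5],[0.007,-0.022,0.415,0,0,0,0.5],[0.007,-0.022,0.415,0,0,0,0.5]]], "grip_force": 25}}

```text
time_s: 3.57
tool_pos: [0.4586, -0.2374, 0.0173]
tool_rot: [180.0, 0.1, 160.5]
force: [-0.4, -0.6, -0.8]
grip_width: 0.0614
grasp_force: 0.0
```

Request:
{"api": "servo_tool", "payload": {"series": [[[0,0,0,0,0,0,0.5],[0,0,0,0,0,0,0.5],[0,0,0,0,0,0,0.5]]]}}

```text
time_s: 3.82
tool_pos: [0.458, -0.2373, 0.0166]
tool_rot: [180.0, 0.0, 160.5]
force: [0.5, 0.1, 0.0]
grip_width: 0.0461
grasp_force: 0.0
```

```bash
python3 w.py w2 .044; python3 - <<'E'
from h import *;from cell import eyes
c=eyes.read_camera('scene');cv2.imwrite('pics/s2.png',cv2.resize(c['frame'][180:340,250:490,::-1],None,fx=3,fy=3,interpolation=2))
E
```

```text
[ 0.458  -0.2373  0.0166] [1.7999e+02 1.0000e-02 1.6047e+02] array([0.46388438, 0.10150607, 0.01634991]) 0.04613853696030897
0.044 (278, 202, 102, 96) [ 0.4577 -0.2357  0.0299] shift mm tool [0.8 1.4 0. ]
```

View pics/w2.png

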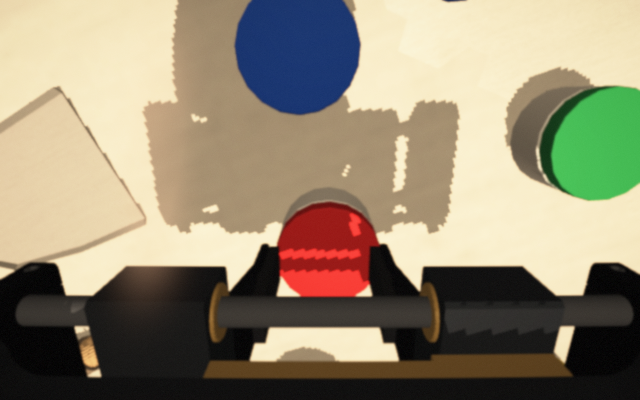

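View pics/s2.png

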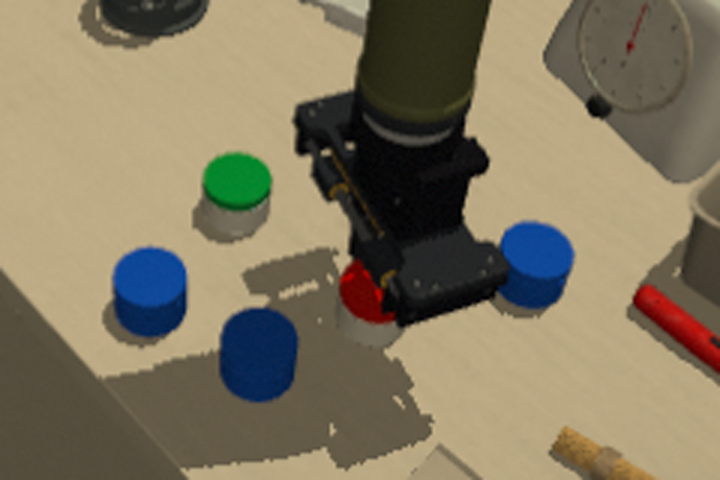

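The red pot sits centred between the fingers (lid at columns 278–380 in the wrist view) and the neighbours are undisturbed. No grip force is read yet, so I'll command the fingers further shut.

Request:
{"api": "servo_tool", "payload": {"series": [[[0,0,0,0,0,0,0.3],[0,0,0,0,0,0,0.3],[0,0,0,0,0,0,0.3]]], "grip_force": 25}}

```text
time_s: 4.17
tool_pos: [0.4579, -0.2373, 0.0164]
tool_rot: [180.0, 0.0, 160.5]
force: [-0.5, 0.1, -0.0]
grip_width: 0.0315
grasp_force: 0.0
```

```bash
python3 w.py w3 .044
```

```text
[ 0.4579 -0.2373  0.0164] [180.     0.   160.47] array([-0.45662015,  0.05297376, -0.01041686]) 0.03146207913773242
0.044 (278, 202, 102, 95) [ 0.4577 -0.2354  0.0299] shift mm tool [0.9 1.7 0. ]
```

View pics/w3.png

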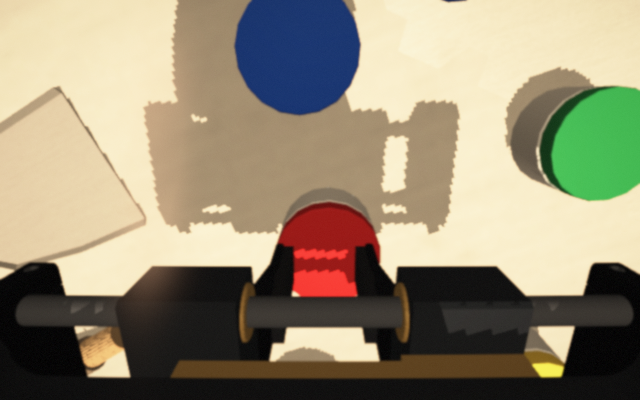

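```bash
python3 - <<'E'
from h import *;from cell import eyes,get_obs
o=get_obs();c=eyes.read_camera('wrist');M=np.array(c['mount']);print(M.round(3));k=K(c)
for p in [(0,0,0),(0,0.0157,0),(0,-.0157,0),(0,0,-.02),(0,.0157,-.04)]:
    q=np.linalg.inv(M)@np.r_[p,1];print(p,(k@q[:3]/q[2])[:2].round(),q[2].round(3))
D=c['depth']
for v in(205,225,250,260,280):print(v,[round(float(D[v,u]),3) for u in(270,283,290,325,365,372)])
R,t=pose(c,o)
for u,v in[(325,225),(325,280),(283,260),(372,260),(300,50),(600,140),(283,250),(60,150)]:
    p=cv2.undistortPoints(np.array([[[u,v]]],float),k,np.array(c['distortion']))[0,0];print((u,v),(R@(np.r_[p,1]*D[v,u])+t).round(3))
E
```

```text
[[ 0.001 -0.953 -0.302  0.084]
 [ 1.     0.001 -0.    -0.   ]
 [ 0.    -0.302  0.953 -0.198]
 [ 0.     0.     0.     1.   ]]
(0, 0, 0) [324. 236.] 0.214
(0, 0.0157, 0) [350. 236.] 0.214
(0, -0.0157, 0) [299. 236.] 0.214
(0, 0, -0.02) [324. 250.] 0.195
(0, 0.0157, -0.04) [356. 267.] 0.176
205 [0.224, 0.225, 0.223, 0.184, 0.227, 0.226]
225 [0.23, 0.198, 0.183, 0.184, 0.183, 0.217]
250 [0.237, 0.17, 0.172, 0.187, 0.168, 0.168]
260 [0.237, 0.162, 0.162, 0.19, 0.162, 0.159]
280 [0.141, 0.145, 0.154, 0.193, 0.145, 0.142]
(325, 225) [ 0.441 -0.231  0.043]
(325, 280) [ 0.472 -0.242  0.043]
(283, 260) [ 0.442 -0.252  0.068]
(372, 260) [ 0.454 -0.213  0.071]
(300, 50) [ 0.357 -0.213  0.043]
(600, 140) [ 0.444 -0.088  0.044]
(283, 250) [ 0.441 -0.253  0.059]
(60, 150) [ 0.355 -0.375  0.001]
```

The depth puts the visible finger ends at about z=0.055, over the lid, though the reported TCP is 0.016; the table and lid heights do check out. The fingers closed above the lid with no force, so I'll rise and measure where they really end.

Request:
{"api": "servo_tool", "payload": {"series": [[[0,0,-0.05,0,0,0,0.3],[0,0,-0.15,0,0,0,0.3],[0,0,-0.25,0,0,0,0.3],[0,0,-0.3,0,0,0,0.3],[0,0,-0.3,0,0,0,0.3]]]}}

```text
time_s: 4.68
tool_pos: [0.4607, -0.2385, 0.1103]
tool_rot: [179.9, 0.4, 160.5]
force: [0.5, 0.2, 0.2]
grip_width: 0.0264
grasp_force: 0.0
```

```bash
python3 - <<'E'
from h import *;from cell import eyes,get_obs
o=get_obs();c=eyes.read_camera('wrist');M=np.array(c['mount']);D=c['depth']
print(np.round(o['tool_pos'],4),o['grip_width'])
v,u=np.mgrid[0:400,0:640];p=cv2.undistortPoints(np.c_[u.ravel(),v.ravel()].astype(float).reshape(-1,1,2),K(c),np.array(c['distortion'])).reshape(-1,2)
P=(np.c_[p,np.ones(len(p))]*D.ravel()[:,None])@M[:3,:3].T+M[:3,3]
P=P.reshape(400,640,3)*1000
for r in range(220,345,10):
    print(r,[tuple(P[r,cc].astype(int)) for cc in(275,285,295)])
E
```

```text
[ 0.4607 -0.2385  0.1103] 0.026366352216058212
220 [(np.int64(83), np.int64(0), np.int64(-198)), (np.int64(-30), np.int64(-37), np.int64(111)), (np.int64(-30), np.int64(-27), np.int64(111))]
230 [(np.int64(-40), np.int64(-47), np.int64(111)), (np.int64(-40), np.int64(-37), np.int64(110)), (np.int64(-40), np.int64(-27), np.int64(110))]
240 [(np.int64(-51), np.int64(-47), np.int64(112)), (np.int64(-51), np.int64(-37), np.int64(112)), (np.int64(-50), np.int64(-28), np.int64(110))]
250 [(np.int64(-61), np.int64(-47), np.int64(111)), (np.int64(11), np.int64(-19), np.int64(-43)), (np.int64(9), np.int64(-14), np.int64(-40))]
260 [(np.int64(-71), np.int64(-48), np.int64(109)), (np.int64(11), np.int64(-18), np.int64(-54)), (np.int64(9), np.int64(-13), np.int64(-51))]
270 [(np.int64(11), np.int64(-21), np.int64(-64)), (np.int64(11), np.int64(-17), np.int64(-63)), (np.int64(9), np.int64(-13), np.int64(-60))]
280 [(np.int64(11), np.int64(-20), np.int64(-72)), (np.int64(10), np.int64(-16), np.int64(-71)), (np.int64(4), np.int64(-13), np.int64(-59))]
290 [(np.int64(11), np.int64(-19), np.int64(-79)), (np.int64(9), np.int64(-15), np.int64(-77)), (np.int64(0), np.int64(-13), np.int64(-60))]
300 [(np.int64(33), np.int64(-12), np.int64(-121)), (np.int64(32), np.int64(-10), np.int64(-119)), (np.int64(33), np.int64(-7), np.int64(-120))]
310 [(np.int64(31), np.int64(-12), np.int64(-122)), (np.int64(31), np.int64(-10), np.int64(-122)), (np.int64(32), np.int64(-7), np.int64(-123))]
320 [(np.int64(30), np.int64(-12), np.int64(-124)), (np.int64(29), np.int64(-10), np.int64(-124)), (np.int64(29), np.int64(-7), np.int64(-123))]
330 [(np.int64(2), np.int64(-17), np.int64(-92)), (np.int64(-2), np.int64(-15), np.int64(-85)), (np.int64(-120), np.int64(-26), np.int64(67))]
340 [(np.int64(0), np.int64(-17), np.int64(-94)), (np.int64(-7), np.int64(-15), np.int64(-85)), (np.int64(-131), np.int64(-26), np.int64(66))]
```

```bash
python3 - <<'E'
from h import *;from cell import eyes,get_obs
c=eyes.read_camera('wrist');M=np.array(c['mount']);D=c['depth']
v,u=np.mgrid[0:400,0:640];p=cv2.undistortPoints(np.c_[u.ravel(),v.ravel()].astype(float).reshape(-1,1,2),K(c),np.array(c['distortion'])).reshape(-1,2)
P=((np.c_[p,np.ones(len(p))]*D.ravel()[:,None])@M[:3,:3].T+M[:3,3]).reshape(400,640,3)*1000
for r in range(238,252):
    s=P[r];m=(s[:,2]<-20)&(s[:,2]>-100)&(D[r]>0)
    if m.any(): print(r,np.where(m)[0][[0,-1]],m.sum(),s[m].min(0).round(1),s[m].max(0).round(1))
E
```

```text
243 [284 364] 8 [ 11.1 -20.6 -36.4] [ 11.8  20.  -35. ]
244 [281 367] 16 [ 11.3 -21.8 -38.4] [ 12.1  21.4 -36.8]
245 [281 367] 18 [ 11.  -21.7 -39.6] [ 12.1  21.3 -37.2]
246 [281 367] 35 [  9.4 -21.6 -40.8] [ 12.1  21.2 -35. ]
247 [280 368] 37 [  9.4 -21.9 -41.9] [ 12.   21.3 -36.1]
248 [280 368] 37 [  9.4 -21.8 -42.8] [ 11.9  21.2 -37.4]
249 [280 368] 37 [  9.6 -21.8 -44.3] [ 12.1  21.3 -39. ]
250 [280 368] 37 [  9.5 -21.4 -45.6] [ 12.2  21.  -40. ]
251 [279 369] 39 [  9.5 -21.8 -46.2] [ 11.9  21.5 -41. ]
```

The finger ends lie 35 mm short of the reported TCP, so the real tip height is the reported z plus 0.035. For a real tip height of 16 mm I need reported z of about -0.019. I'll open fully, then go down in two steps while watching the force.

Request:
{"api": "servo_tool", "payload": {"series": [[[0.003,0.006,0,0,0,0,1],[0.003,0.006,0,0,0,0,1],[0.003,0.006,0,0,0,0,1],[0.003,0.006,0,0,0,0,1],[0.003,0.006,0,0,0,0,1],[0.003,0.006,0,0,0,0,1],[0.003,0.006,0,0,0,0,1],[0.003,0.006,0,0,0,0,1],[0.003,0.006,0.1,0,0,0,1],[0.003,0.006,0.18,0,0,0,1],[0.003,0.006,0.24,0,0,0,1],[0.003,0.006,0.28,0,0,0,1]]]}}

```text
time_s: 5.78
tool_pos: [0.4566, -0.2348, 0.0206]
tool_rot: [-180.0, -0.1, 160.5]
force: [0.9, 0.6, 1.0]
grip_width: 0.0864
grasp_force: 0.0
```

Request:
{"api": "servo_tool", "payload": {"series": [[[0,0,0.03,0,0,0,1],[0,0,0.07,0,0,0,1],[0,0,0.11,0,0,0,1],[0,0,0.11,0,0,0,1]]]}}

```text
time_s: 6.12
tool_pos: [0.4564, -0.2346, -0.0125]
tool_rot: [-180.0, -0.2, 160.5]
force: [-0.5, -0.1, -0.2]
grip_width: 0.0869
grasp_force: 0.0
```

Request:
{"api": "servo_tool", "payload": {"series": [[[0,0,0.025,0,0,0,1],[0,0,0.025,0,0,0,0.5],[0,0,0.025,0,0,0,0.5],[0,0,0.025,0,0,0,0.5],[0,0,0.025,0,0,0,0.5],[0,0,0.025,0,0,0,0.5],[0,0,0.025,0,0,0,0.5],[0,0,0.025,0,0,0,0.5]]], "grip_force": 25}}

```text
time_s: 6.78
tool_pos: [0.4581, -0.2353, -0.0177]
tool_rot: [180.0, 0.0, 160.5]
force: [0.3, 0.5, 1.8]
grip_width: 0.0569
grasp_force: 24.9
```

Request:
{"api": "servo_tool", "payload": {"series": [[[0,0,-0.05,0,0,0,0.5],[0,0,-0.15,0,0,0,0.5],[0,0,-0.27,0,0,0,0.5],[0,0,-0.39,0,0,0,0.5],[0,0,-0.5,0,0,0,0.5],[0,0,-0.58,0,0,0,0.5],[0,0,-0.62,0,0,0,0.5],[0,0,-0.63,0,0,0,0.5],[0,0,-0.63,0,0,0,0.5]]]}}

```text
time_s: 7.53
tool_pos: [0.4576, -0.2351, 0.1705]
tool_rot: [180.0, -0.0, 160.5]
force: [0.2, 0.6, -3.3]
grip_width: 0.0575
grasp_force: 25.0
```

The pot is held (57.5 mm, 25 N). I'll carry it to the dispenser in two halves.

Request:
{"api": "servo_tool", "payload": {"series": [[[0.004,0.05,0,0,0,0,0.5],[0.012,0.14,0,0,0,0,0.5],[0.02,0.24,0,0,0,0,0.5],[0.03,0.34,0,0,0,0,0.5],[0.036,0.44,0,0,0,0,0.5],[0.044,0.54,0,0,0,0,0.5],[0.05,0.63,0,0,0,0,0.5],[0.058,0.715,0,0,0,0,0.5]]]}}

```text
time_s: 8.2
tool_pos: [0.5116, -0.0254, 0.168]
tool_rot: [-179.9, -0.2, 160.5]
force: [-0.0, -0.0, -1.4]
grip_width: 0.0569
grasp_force: 24.9
```

Request:
{"api": "servo_tool", "payload": {"series": [[[0.008,0.1,0,0,0,0,0.5],[0.016,0.2,0,0,0,0,0.5],[0.024,0.3,0,0,0,0,0.5],[0.032,0.4,0,0,0,0,0.5],[0.04,0.5,0,0,0,0,0.5],[0.048,0.59,0,0,0,0,0.5],[0.054,0.66,0,0,0,0,0.5],[0.058,0.7,0,0,0,0,0.5],[0.058,0.715,0,0,0,0,0.5],[0.058,0.715,0,0,0,0,0.5],[0.058,0.715,0,0,0,0,0.5]]]}}

```text
time_s: 9.12
tool_pos: [0.5679, 0.1786, 0.17]
tool_rot: [-179.9, -0.0, 160.4]
force: [-0.0, -0.9, -1.8]
grip_width: 0.0573
grasp_force: 25.0
```

```bash
python3 - <<'E'
from h import *;from cell import eyes,get_obs
o=get_obs();print(np.round(o['tool_pos'],4),np.round(o['tool_rot'],2),o['grip_width'])
zl=o['tool_pos'][2]+.0177+.044
for n in('top','scene'):
    c=eyes.read_camera(n)
    for k in blobs(c,'red'):print(n,cv2.boundingRect(k),'lid z%.3f'%zl,circ(c,k,zl),'z.117',circ(c,k,.117))
c=eyes.read_camera('wrist')
for k in blobs(c,'red'):print('w',cv2.boundingRect(k),circ(c,k,zl,o),circ(c,k,.117,o))
a=cv2.resize(c['frame'][:,:,::-1],(400,250));s=eyes.read_camera('scene')['frame'][60:220,220:380,::-1]
s=cv2.resize(s,(400,400),interpolation=2);im=np.zeros((400,800,3),np.uint8);im[:250,:400]=a;im[:,400:]=s;cv2.imwrite('pics/p1.png',im)
E
```

```text
[0.5679 0.1786 0.17  ] [-1.7987e+02 -5.0000e-02  1.6038e+02] 0.057345944596338246
top (226, 146, 24, 15) lid z0.232 [0.5256 0.153  0.024 ] z.117 [0.5638 0.1815 0.0279]
top (449, 139, 40, 9) lid z0.232 [ 0.5575 -0.3199  0.0407] z.117 [ 0.6009 -0.3684  0.0473]
scene (462, 275, 42, 35) lid z0.232 [ 0.4554 -0.4596  0.0399] z.117 [ 0.5503 -0.4354  0.0479]
scene (291, 143, 19, 14) lid z0.232 [0.4706 0.0518 0.0271] z.117 [0.5685 0.1783 0.0326]
w (281, 327, 88, 17) [0.5864 0.1722 0.0203] [0.668  0.143  0.0373]
w (261, 226, 127, 71) [0.5659 0.1792 0.0287] [0.6303 0.1559 0.0528]
w (289, 167, 76, 51) [0.5303 0.193  0.0158] [0.5649 0.1813 0.029 ]
```

View pics/p1.png

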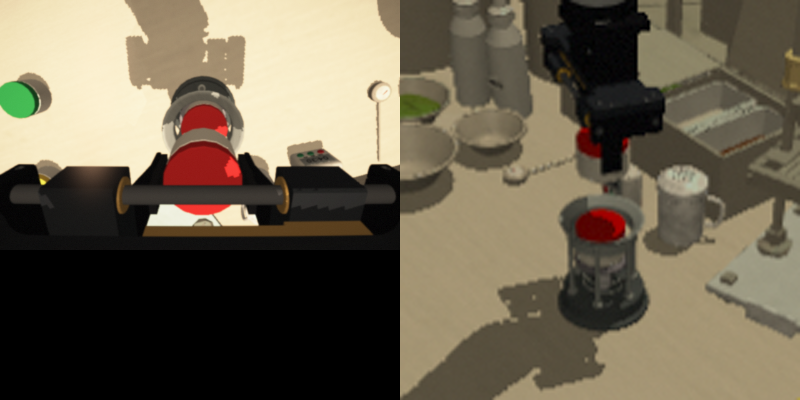

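The left panel (wrist) shows the held pot's lid at about (202,180) with the dispenser lid behind it at (205,120). The right panel shows the pot held upright above the dispenser. The pot is at (0.568, 0.179) and the mouth at about (0.5695, 0.1805), so I'll correct by 2 mm and lower it.

Request:
{"api": "servo_tool", "payload": {"series": [[[-0.003,0.008,0.03,0,0,0,0.5],[-0.003,0.008,0.07,0,0,0,0.5],[-0.003,0.008,0.11,0,0,0,0.5],[-0.003,0.008,0.15,0,0,0,0.5],[-0.003,0.008,0.18,0,0,0,0.5],[-0.003,0.008,0.2,0,0,0,0.5],[-0.003,0.008,0.215,0,0,0,0.5],[-0.003,0.008,0.215,0,0,0,0.5],[-0.003,0.008,0.215,0,0,0,0.5]]]}}

```text
time_s: 10.07
tool_pos: [0.5701, 0.1826, 0.1065]
tool_rot: [180.0, 0.0, 160.5]
force: [1.1, 0.6, -2.5]
grip_width: 0.0568
grasp_force: 25.0
```

Request:
{"api": "servo_tool", "payload": {"series": [[[0,0,0.007,0,0,0,0.5],[0,0,0.014,0,0,0,0.5],[0,0,0.02,0,0,0,0.5],[0,0,0.02,0,0,0,0.5]]]}}

```text
time_s: 10.4
tool_pos: [0.5698, 0.1826, 0.1002]
tool_rot: [-180.0, -0.0, 160.5]
force: [-0.4, 0.5, -2.2]
grip_width: 0.057
grasp_force: 25.0
```

Request:
{"api": "servo_tool", "payload": {"series": [[[0,0,0.004,0,0,0,0.5],[0,0,0.005,0,0,0,0.5],[0,0,0.005,0,0,0,0.5]]]}}

```text
time_s: 10.65
tool_pos: [0.5701, 0.1827, 0.0993]
tool_rot: [180.0, 0.0, 160.5]
force: [-0.1, 0.1, -1.0]
grip_width: 0.0572
grasp_force: 25.0
```

Request:
{"api": "servo_tool", "payload": {"series": [[[0,0,0.003,0,0,0,0.5],[0,0,0.003,0,0,0,0.5],[0,0,0.003,0,0,0,0.5]]]}}

```text
time_s: 10.9
tool_pos: [0.5702, 0.1827, 0.0987]
tool_rot: [180.0, 0.0, 160.5]
force: [-1.1, -0.4, 3.3]
grip_width: 0.0572
grasp_force: 25.0
```

The pot is seated (contact at +3.3 N, underside about 0.1165). Next I release, rise, and close the fingers above the lid.

Request:
{"api": "servo_tool", "payload": {"series": [[[0,0,0,0,0,0,1],[0,0,0,0,0,0,1],[0,0,0,0,0,0,1],[0,0,0,0,0,0,1],[0,0,0,0,0,0,1],[0,0,-0.04,0,0,0,1],[0,0,-0.1,0,0,0,1],[0,0,-0.18,0,0,0,1],[0,0,-0.25,0,0,0,1],[0,0,-0.28,0,0,0,1],[0,0,-0.28,0,0,0,1],[0,0,-0.28,0,0,0,1]]]}}

```text
time_s: 11.9
tool_pos: [0.57, 0.1827, 0.1822]
tool_rot: [180.0, 0.0, 160.5]
force: [-1.1, -0.2, -0.4]
grip_width: 0.0871
grasp_force: 0.0
```

Request:
{"api": "servo_tool", "payload": {"series": [[[0,0,0,0,0,0,0],[0,0,0,0,0,0,0],[0,0,0,0,0,0,0],[0,0,0,0,0,0,0],[0,0,0,0,0,0,0],[0,0,0,0,0,0,0],[0,0,0,0,0,0,0],[0,0,0,0,0,0,0],[0,0,0,0,0,0,0],[0,0,0,0,0,0,0],[0,0,0,0,0,0,0],[0,0,0,0,0,0,0]]], "grip_force": 10}}

```text
time_s: 12.9
tool_pos: [0.57, 0.1827, 0.1822]
tool_rot: [180.0, 0.0, 160.5]
force: [-0.6, 0.1, 0.1]
grip_width: 0.0148
grasp_force: 0.0
```

```bash
python3 w.py w5 .161; python3 - <<'E'
from h import *;from cell import eyes
c=eyes.read_camera('scene')
for k in blobs(c,'red'):print(cv2.boundingRect(k),circ(c,k,.161))
a=cv2.imread('pics/w5.png');im=np.zeros((400,800,3),np.uint8);im[:250,:400]=cv2.resize(a,(400,250));im[:,400:]=cv2.resize(c['frame'][60:220,220:380,::-1],(400,400),interpolation=2);cv2.imwrite('pics/p2.png',im)
E
```

```text
[0.57   0.1827 0.1822] [1.7999e+02 1.0000e-02 1.6048e+02] array([-0.5846907 ,  0.08599256,  0.07119317]) 0.014788725138904875
0.161 (282, 164, 84, 99) [0.5639 0.1841 0.035 ] shift mm tool [ 6.2 -0.7 -0. ]
(462, 275, 42, 35) [ 0.5139 -0.4447  0.0448]
(291, 130, 20, 15) [0.5689 0.1761 0.0357]
```

View pics/p2.png

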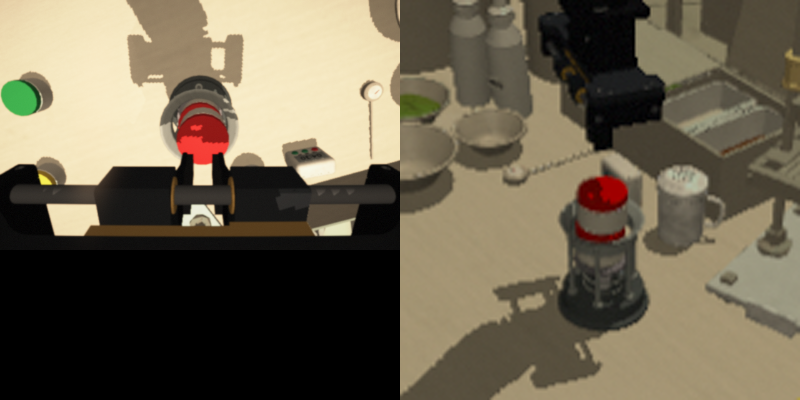

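The pot stands upright on the lower one (right panel: upper lid at (603,193), lower lid at (600,233)). I'll push at the spot where I released it; contact is expected at reported z of about 0.126 and the end at about 0.090.

Request:
{"api": "servo_tool", "payload": {"series": [[[0,0,0.03,0,0,0,0],[0,0,0.07,0,0,0,0],[0,0,0.11,0,0,0,0],[0,0,0.14,0,0,0,0],[0,0,0.165,0,0,0,0],[0,0,0.165,0,0,0,0]]]}}

```text
time_s: 13.5
tool_pos: [0.5684, 0.1821, 0.1298]
tool_rot: [-179.8, -0.2, 160.5]
force: [1.1, -1.0, -0.4]
grip_width: 0.0007
grasp_force: 0.0
```

Request:
{"api": "servo_tool", "payload": {"series": [[[0,0,0.01,0,0,0,0],[0,0,0.02,0,0,0,0],[0,0,0.03,0,0,0,0],[0,0,0.035,0,0,0,0],[0,0,0.04,0,0,0,0],[0,0,0.04,0,0,0,0]]]}}

```text
time_s: 14.0
tool_pos: [0.5704, 0.1828, 0.121]
tool_rot: [180.0, 0.1, 160.5]
force: [-0.6, 0.4, 1.6]
grip_width: 0.0003
grasp_force: 1.0
```

Request:
{"api": "servo_tool", "payload": {"series": [[[0,0,0.008,0,0,0,0],[0,0,0.016,0,0,0,0],[0,0,0.024,0,0,0,0],[0,0,0.032,0,0,0,0],[0,0,0.04,0,0,0,0],[0,0,0.04,0,0,0,0]]]}}

```text
time_s: 14.5
tool_pos: [0.5701, 0.1827, 0.1081]
tool_rot: [180.0, 0.0, 160.5]
force: [-0.7, 0.2, 3.0]
grip_width: 0.0007
grasp_force: 1.9
```

Request:
{"api": "servo_tool", "payload": {"series": [[[0,0,0.006,0,0,0,0],[0,0,0.012,0,0,0,0],[0,0,0.018,0,0,0,0],[0,0,0.024,0,0,0,0],[0,0,0.03,0,0,0,0],[0,0,0.03,0,0,0,0]]]}}

```text
time_s: 15.0
tool_pos: [0.57, 0.1827, 0.0993]
tool_rot: [180.0, 0.0, 160.5]
force: [0.4, 0.9, 3.2]
grip_width: 0.0006
grasp_force: 1.5
```

```bash
python3 - <<'E'
from h import *;from cell import eyes
c=eyes.read_camera('scene')
for k in blobs(c,'red',20):print(cv2.boundingRect(k))
cv2.imwrite('pics/p3.png',cv2.resize(c['frame'][100:200,250:350,::-1],(500,500),interpolation=2))
E
```

```text
(462, 275, 42, 35)
(291, 139, 20, 13)
```

View pics/p3.png

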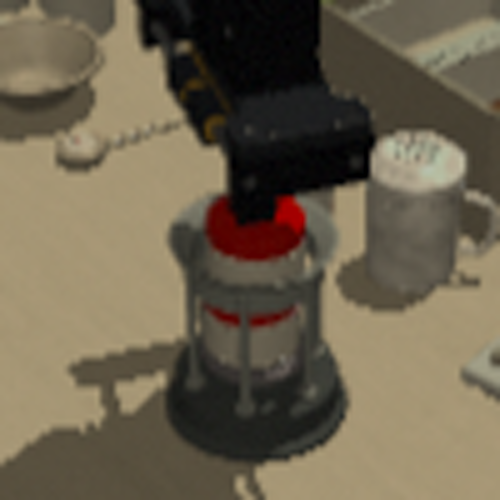

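The stack is sinking straight, with the upper lid at about (255,225) in the crop and still slightly proud. I'll carry on to the stop in small steps.

Request:
{"api": "servo_tool", "payload": {"series": [[[0,0,0.006,0,0,0,0],[0,0,0.012,0,0,0,0],[0,0,0.018,0,0,0,0],[0,0,0.022,0,0,0,0],[0,0,0.022,0,0,0,0]]]}}

```text
time_s: 15.47
tool_pos: [0.5701, 0.1827, 0.093]
tool_rot: [180.0, 0.0, 160.5]
force: [1.2, 0.7, 4.8]
grip_width: 0.0009
grasp_force: 2.1
```

Request:
{"api": "servo_tool", "payload": {"series": [[[0,0,0.003,0,0,0,0],[0,0,0.006,0,0,0,0],[0,0,0.006,0,0,0,0]]]}}

```text
time_s: 15.72
tool_pos: [0.5701, 0.1827, 0.0914]
tool_rot: [180.0, 0.0, 160.5]
force: [-0.2, 0.4, 6.5]
grip_width: 0.0005
grasp_force: 2.6
```

Request:
{"api": "servo_tool", "payload": {"series": [[[0,0,0.003,0,0,0,0],[0,0,0.006,0,0,0,0],[0,0,0.006,0,0,0,0]]]}}

```text
time_s: 15.97
tool_pos: [0.5701, 0.1827, 0.0896]
tool_rot: [180.0, 0.0, 160.5]
force: [-0.7, 0.3, 6.0]
grip_width: 0.0004
grasp_force: 2.7
```

Request:
{"api": "servo_tool", "payload": {"series": [[[0,0,0.003,0,0,0,0],[0,0,0.004,0,0,0,0],[0,0,0.004,0,0,0,0]]]}}

```text
time_s: 16.22
tool_pos: [0.5702, 0.1827, 0.0888]
tool_rot: [180.0, 0.0, 160.5]
force: [-0.2, 0.1, 7.5]
grip_width: 0.0007
grasp_force: 3.5
```

Request:
{"api": "servo_tool", "payload": {"series": [[[0,0,0.003,0,0,0,0],[0,0,0.004,0,0,0,0],[0,0,0.004,0,0,0,0]]]}}

```text
time_s: 16.47
tool_pos: [0.5704, 0.1829, 0.0888]
tool_rot: [179.9, 0.0, 160.5]
force: [-2.3, -1.1, 11.3]
grip_width: 0.0004
grasp_force: 6.1
```

Request:
{"api": "servo_tool", "payload": {"series": [[[0,0,0.003,0,0,0,0],[0,0,0.004,0,0,0,0],[0,0,0.004,0,0,0,0]]]}}

```text
time_s: 16.72
tool_pos: [0.5707, 0.183, 0.0887]
tool_rot: [179.9, 0.1, 160.5]
force: [-3.8, -1.7, 16.9]
grip_width: 0.0004
grasp_force: 8.6
```

The tool is on the firm stop: z holds at 0.0888 while the force climbs to 17 N. I'll back off, rise and check.

Request:
{"api": "servo_tool", "payload": {"series": [[[0,0,-0.01,0,0,0,0],[0,0,-0.04,0,0,0,0],[0,0,-0.12,0,0,0,0],[0,0,-0.24,0,0,0,0],[0,0,-0.36,0,0,0,0],[0,0,-0.45,0,0,0,0],[0,0,-0.5,0,0,0,0],[0,0,-0.5,0,0,0,0],[0,0,-0.5,0,0,0,0]]]}}

```text
time_s: 17.47
tool_pos: [0.5698, 0.1826, 0.2357]
tool_rot: [180.0, 0.0, 160.5]
force: [0.3, -0.1, -0.6]
grip_width: 0.0007
grasp_force: 0.0
```

```bash
python3 - <<'E'
from h import *;from cell import eyes,get_obs
o=get_obs();c=eyes.read_camera('wrist');R,t=pose(c,o);D=c['depth']
for k in blobs(c,'red'):
    m=np.zeros(D.shape,np.uint8);cv2.drawContours(m,[k],-1,1,-1);m=cv2.erode(m,np.ones((5,5)))
    v,u=np.where((m>0)&(D>0));p=cv2.undistortPoints(np.c_[u,v].astype(float).reshape(-1,1,2),K(c),np.array(c['distortion'])).reshape(-1,2)
    P=(np.c_[p,np.ones(len(p))]*D[v,u][:,None])@R.T+t
    A=np.c_[P[:,:2],np.ones(len(P))];print(cv2.boundingRect(k),circ(c,k,.125,o),'z',np.median(P[:,2]).round(4),'slope',np.linalg.lstsq(A,P[:,2],rcond=None)[0][:2].round(3))
s=eyes.read_camera('scene')
for col in('yellow','green'):
    for k in blobs(s,col):print(col,circ(s,k,.044))
im=np.zeros((400,800,3),np.uint8);im[:250,:400]=cv2.resize(c['frame'][:,:,::-1],(400,250));im[:,400:]=cv2.resize(s['frame'][100:200,250:350,::-1],(400,400),interpolation=2);cv2.imwrite('pics/p4.png',im)
E
```

```text
(293, 148, 63, 73) [0.5654 0.1812 0.0346] z 0.1245 slope [ 0.044 -0.005]
yellow [ 0.5987 -0.145   0.0294]
green [ 0.4488 -0.0851  0.0282]
```

View pics/p4.png

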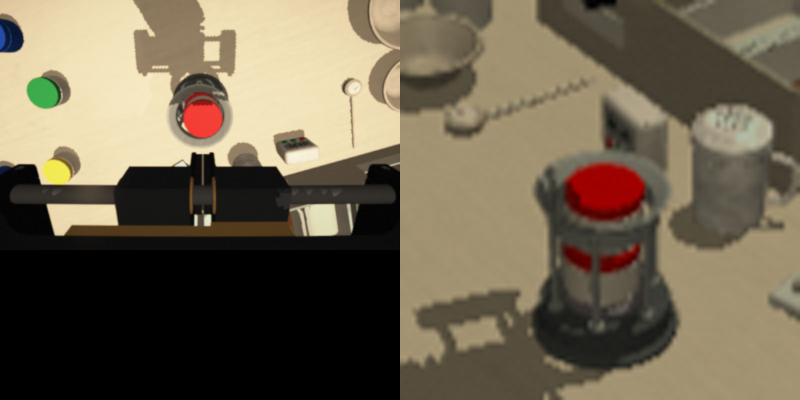

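The lid is level with the mouth (z = 0.1245, right panel at (605,190)), the pot stands upright, the robot is clear, and the yellow and green pots haven't moved.

```bash
python3 -c "
from cell import env;print(env.sign_off())"
```

```text
the job is handed in; nothing more can be done
None
```

I loaded the red-lidded pot upright onto the one in the dispenser, pushed it to the stop so its lid is level with the mouth (measured z 0.1245 m), and let go; the yellow and green pots were not moved, and the job was handed in at about 18 s.

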